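Hang the rinsed crossover pipe over the drying rail

ROBOT

A 6-joint arm with a two-finger parallel gripper is mounted at the origin on the work surface. World frame = base frame: x ahead of the robot, y to its left, z up, the work surface at z = 0. Lengths are in m, angles in degrees, forces in N, time in s.
With the tool pointing down it reaches from about 0.3 to 0.75 m from the base axis. Payload 8.5 kg.
Tool frame: the origin (TCP) lies at the very end of the fingers, on their centre line; the grasp point (between the pads) lies env.pinch_z behind it (env.pinch_z is the distance from the TCP to the grasp point, in m); z points along the fingers, y is the line along which they close (so a half turn about z gives the same grasp; the last joint's range is limited). The gripper opens to 85 mm and grips with 20 to 120 N. Pads are 22 mm wide; open, the fingers measure 114 mm over their backs; the gripper's body (76 mm by 85 mm) begins 54 mm behind the grasp point. The pads swing forward as they close: fully open they stand 13 mm farther back than shut.
Start: joints at [-81.148, 21.807, 74.336, -0, 83.858, -12.336], TCP at [0.199, -0.513, 0.231] pointing down, gripper open.
Joint ranges: [-178.18, 178.18], [-50.72, 133.34], [12.68, 142.11], [-81.47, 261.47], [9.98, 163.14], [-165.26, 165.26]. Speed limits (degrees/s): [136.94, 136.94, 180, 180, 180, 180].

INTERFACE

Orientations are given as a 3x3 rotation matrix whose columns are the frame's x, y, z axes.
In Python, from rig import telemetry, get_image, env gives the robot as it stands. The module is installed in compiled form; this text tells all that it offers.
- The arm moves only by the tool apply_moves, never from a script. Its argument "series" is a list of rows, each a list of 7 numbers: the shift along the tool's x, y, z in mm, then the turn, a rotation vector about the tool's x, y, z in degrees, then the opening, from 0 (shut) to 1 (fully open). A call has 1 to 12 rows; each row shifts and turns the commanded pose from where the row before left it, along the tool's axes as they then stand; what a row does not reach is not made up. A row lasts 1/8 s, in which the tool goes at most 62.5 mm and 10.7 degrees, less where a joint would pass 70% of its speed; a pose out of reach is approached as far as the arm can. A call with a gripper value outside its range is refused whole. The fingers move at their own pace and stop on an object; "grip_force" is the grip in N (left out, the last holds). Time passes only in rows, so rows that do not move let the fingers close. It gives the time, the measured TCP pose, the force, the opening and the grip force at its end, in the units of the state.
- telemetry.observe(): the state, without advancing time (a new reading comes with each control period).
- get_image(name): name is "side" or "top" or "wrist"; returns a dict with "frame" (420x560x3 uint8, red, green, blue), "z_map" (420x560 float32, m along the optical axis (not along the pixel's ray), 0 where there is no reading), "vertical_fov" (degrees; the focal length in pixels is half the picture's height over the tangent of half this angle, whatever the lens; pixels are square), "cx", "cy" (the principal point, pixels), "dist" ([k1, k2, p1, p2, k3] as OpenCV has them; the pictures are not rectified), "eye" and "attitude" of the camera in the world; the wrist camera has in their place "mount" (4x4, takes a point from camera to tool coordinates, whose origin is the TCP and whose axes are the flange's). Camera axes: x right, y up, looking along -z (the intrinsics and any distortion apply to the point x, -y, -z); pixel columns grow to the right and rows downward; lengths in m; the calibration is good to about 2 mm. A picture is of the moment at which its call begins: read the wrist's pose just before it.
- env.close_job(): hands the job in; it is judged then, once.
The state is a dict: "time_s": time; "q": joint angles; "qvel": joint speeds; "joint_efforts": joint torques, N m; "position": TCP position; "tool_rot": TCP orientation; "ft_force": force on the tool from outside, world axes, zero at the start; "wrist_torque": the same for the moment, N m; "grip_width": finger opening in m; "gripper_force": force on a finger pad.
Only numpy, scipy, OpenCV 4.12 (cv2) and the standard library are available. Lean on these libraries where they do the work, as an engineer would, in place of code of your own. Each camera call takes 0.05 s, during which the arm holds its last target. There are 200 camera calls.

TASK

Hang the bent copper pipe (the one with a brass valve block on top) astride the lower, black-padded rail of the drying rack, squarely across it and centred, with one leg on each side and hanging straight down, so that both of its brass ends are above the blue drip pan and well inside its sides. Lower it right down onto the rail before letting go, and leave the steel pitcher, the tub of fittings and the wrench where they are.

Things in the scene. Friction and masses are not known exactly. Their poses are not given: they have to be found in the camera images.
- pipe: Copper pipe, upside-down U, 0.2-0.4 kg. Tube 15 mm thick; level top run along x, centre line at z = 86 mm; legs at x = -50, +50 mm (85 mm clear between), each ending in a brass tee 24 mm thick, 56 mm long along y, at z = 12 mm (76 mm clear between). Brass valve block on the run's middle, 30 (x) x 22 (y) mm, up to z = 128 mm, cap to 133. Origin: centre of the underside, z up.
- pipe_mid (a point): Middle of the pipe's top run, on the tube's centre line, 86 mm above the pipe's underside; 7.5 mm above the rail's top face when hung. Axes as pipe.
- rack: Fixed rack. Origin on the bench midway between its posts (22 mm square, 345 mm tall, at y = -200 and +200 mm, feet 100 x 50 x 8 mm); y along the rails, x across, away from the robot. Lower rail: flat, black, 30 mm wide (x), 15 thick, top at z = 160 mm. Upper rail: round steel, 20 mm thick, centre at z = 335 mm straight above it: it bars a gripper from above, so lean in from the robot's side.
- rail_mid (a point): Middle of the lower rail's top face, 160 mm above the bench, midway between the posts. Axes as rack.
- pan: Fixed blue plastic drip pan on the bench under the lower rail, square to the rack, centred under the rail across it but shifted along it. 190 (x) x 150 (y) x 25 mm high, wall 4 mm. Origin: centre of its underside.
- pitcher: Bystander: open steel pitcher with a handle at its +y side, 76 mm in diameter, 85 mm tall. Origin: centre of its underside.
- tub: Bystander: open black plastic tub of brass and copper fittings, 85 x 75 x 40 mm. Origin: centre of its underside.
- wrench: Bystander: steel wrench 170 mm long lying on the bench along its x axis. Origin: under its middle.
- pipe_grip (a point): Where to grip the pipe: in the brass valve block, 30 mm above the tube's centre line, 116 mm above the pipe's underside; the block is 22 mm wide along y. Axes as pipe.
There are look-alikes about, which are no part of the job. Of the things that look like the pipe, the largest one is meant.

How it is judged (in metres and radians):
On the way:
1. the pipe, still held in the gripper, is lowered over the lower rail until it touches it or is within 10 mm of resting on it (contact force between the fingers and pipe above 1 N and x of pipe_mid in the frame of rack between -0.035 and 0.035 m and z of pipe_mid in the frame of rack above 0.155 m and (z of pipe_mid in the frame of rack below 0.178 m or (z of pipe_mid in the frame of rack below 0.2 m and contact force between pipe and rack above 0.3 N))), for 0.05 s.
At the end, for the whole second after the job is handed in: The released pipe rests on the lower rail: middle of its top run within 25 mm of the rail's centre line, 158-178 mm high, within 45 mm of the pan's middle along the rail, square across the rail within 20 degrees, upright within 17 degrees (one leg each side) (z of pipe_mid in the frame of rack between 0.158 and 0.178 m and x of pipe_mid in the frame of rack between -0.025 and 0.025 m and y of pipe_mid in the frame of pan between -0.045 and 0.045 m and angle between the x axis of pipe and the x axis of rack, either way round below 0.35 rad and angle between pipe's own z axis and vertical below 0.3 rad and contact force between pipe and rack above 0.5 N and linear speed of pipe below 0.05 m/s and angular speed of pipe below 0.5 rad/s); the robot touches nothing.
It fails at once if the pitcher is moved more than 30 mm (distance of pitcher from where it was at the start of the episode above 0.03 m).
It fails at once if the tub of fittings is moved more than 30 mm (distance of tub from where it was at the start of the episode above 0.03 m).
It fails at once if the wrench is moved more than 30 mm (distance of wrench from where it was at the start of the episode above 0.03 m).
It also fails if it takes over 43 s, if anything falls off the work surface, if the arm or the gripper's body presses on something with over 40 N, if the wrist force passes 120 N, or if a joint passes its speed limit or range.

## Working session

There is one attempt and no reset: what is moved stays moved. The work goes in short steps, Python scripts to look and compute and a tool call to move; the robot and the scene stay as the last step left them, time stands still between calls to the robot, and variables do not carry over. Pictures are saved under pics/ and viewed, at most 10 in all, crops included, and the job is handed in when it is done.

Besides the shell and the picture viewer there is one more tool, called by a JSON object that holds its "fn" and its "kwargs", one argument or row to a line. apply_moves: Moves the arm, as the interface text tells. Its arguments: {"type":"object","properties":{"series":{"type":"array"},"grip_force":{"type":"number"}},"required":["series"]}

```bash
mkdir -p pics; cat > h.py <<'E'
import numpy as np, cv2
from rig import telemetry, get_image, env
def cap(n):
    s=telemetry.observe(); d=get_image(n)
    f=210/np.tan(np.radians(d['vertical_fov'])/2)
    d['K']=np.array([[f,0,d['cx']],[0,f,d['cy']],[0,0,1.]])
    if n=='wrist':
        T=np.eye(4);T[:3,:3]=s['tool_rot'];T[:3,3]=s['position'];d['T']=T@np.array(d['mount'])
    else:
        T=np.eye(4);T[:3,:3]=d['attitude'];T[:3,3]=d['eye'];d['T']=T
    return d
def rays(d,uv):
    p=cv2.undistortPoints(np.array(uv,float).reshape(-1,1,2),d['K'],np.array(d['dist'],float))[:,0]
    return np.c_[p[:,0],-p[:,1],-np.ones(len(p))]
def onplane(d,uv,z):
    r=rays(d,uv)@d['T'][:3,:3].T; o=d['T'][:3,3]
    return o+r*((z-o[2])/r[:,2])[:,None]
def depth(d,uv):
    uv=np.array(uv).reshape(-1,2); zz=d['z_map'][uv[:,1].astype(int),uv[:,0].astype(int)]
    return (rays(d,uv)*zz[:,None])@d['T'][:3,:3].T+d['T'][:3,3]
def save(n,im): cv2.imwrite('pics/'+n+'.png',im[...,::-1])
E
python3 - <<'E'
from h import *
import pickle
print(env.pinch_z, telemetry.observe()['tool_rot'])
for n in('side','top'):
    d=cap(n); save(n+'0',d['frame']); print(n,d['eye'],d['vertical_fov'],d['dist'],(d['z_map']>0).mean(),np.round(d['attitude'],2).tolist())
    pickle.dump(d,open(n+'0.pkl','wb'))
E
```

```text
0.0187 [[ 9.32402731e-01  3.61420936e-01 -2.33627783e-04]
 [ 3.61420890e-01 -9.32401695e-01  1.42076035e-03]
 [ 2.95657594e-04 -1.40915879e-03 -9.99998963e-01]]
side [3.01300513e-04 3.43707257e-01 1.13989515e+00] 47.001776482995425 [-0.17501389  0.          0.          0.          0.        ] 0.9961437074829932 [[-0.64, 0.66, -0.4], [-0.77, -0.55, 0.32], [-0.01, 0.51, 0.86]]
top [ 0.33551216 -0.07603311  1.41818722] 49.47083764688951 [0.00588527 0.         0.         0.         0.        ] 0.9960119047619047 [[0.03, 0.99, -0.12], [-1.0, 0.03, -0.01], [-0.01, 0.12, 0.99]]
```

View pics/top0.png

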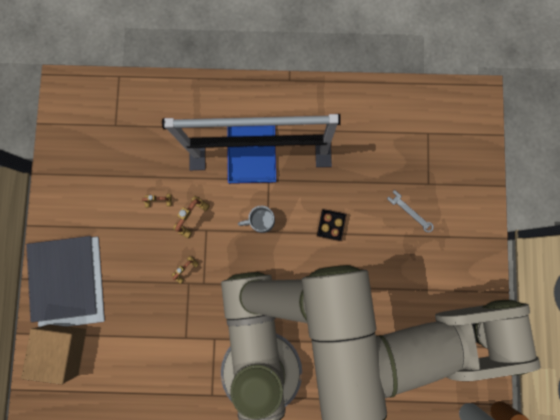

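View pics/side0.png

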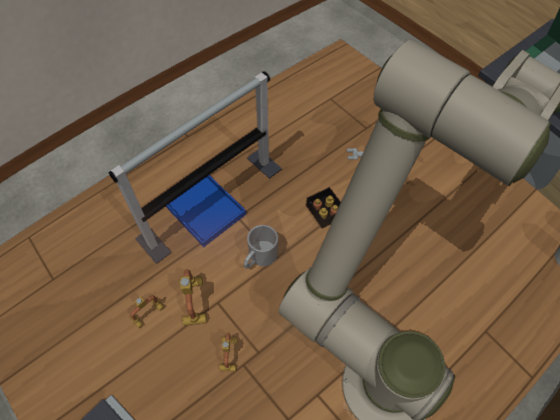

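The top view shows three pipe-like things: a small one at (158,199), a large one at (190,215) and a small one at (186,268). I choose (190,215), the largest. The rack's upper rail runs from (167,123) to (334,119), the blue pan is at (252,153), the pitcher at (262,219), the tub at (332,224) and the wrench at (410,210).

```bash
cat > m1.py <<'E'
from h import *
import pickle
t=pickle.load(open('top0.pkl','rb')); s=pickle.load(open('side0.pkl','rb'))
H,W=420,560
vv,uu=np.mgrid[0:H,0:W]; uv=np.c_[uu.ravel(),vv.ravel()]
def cloud(d):
    P=depth(d,uv).reshape(H,W,3); return P
Pt,Ps=cloud(t),cloud(s)
for nm,d,P in(('top',t,Pt),('side',s,Ps)):
    hsv=cv2.cvtColor(d['frame'],cv2.COLOR_RGB2HSV)
    print(nm,'bench z',np.median(P[(hsv[...,0]<20)&(np.abs(P[...,0]-.45)<.2)&(np.abs(P[...,1])<.3)][:,2]))
    # pan
    m=(hsv[...,0]>100)&(hsv[...,0]<130)&(hsv[...,1]>150)
    m=cv2.morphologyEx(m.astype(np.uint8),cv2.MORPH_OPEN,np.ones((3,3)))>0
    q=P[m]; q=q[(q[:,2]<.05)&(q[:,0]>.3)]; print('pan',cv2.minAreaRect(q[:,:2].astype(np.float32)),q.mean(0))
    # upper rail and lower rail pts
    for lo,hi in((.325,.36),(.14,.17)):
        m=(P[...,2]>lo)&(P[...,2]<hi)&(P[...,0]>.4)&(P[...,0]<.9)&(np.abs(P[...,1])<.4)
        q=P[m]; print(lo,len(q),cv2.minAreaRect(q[:,:2].astype(np.float32)),q.mean(0))
    # objects in front of rack
    m=(P[...,2]>.012)&(P[...,2]<.2)&(P[...,0]>.25)&(P[...,0]<.56)&(P[...,1]>-.4)&(P[...,1]<.35)
    n,l,st,c=cv2.connectedComponentsWithStats(m.astype(np.uint8))
    for i in range(1,n):
        if st[i,4]>25:
            q=P[l==i]; print(np.round(c[i]),st[i,4],np.round(q.mean(0),3),'zmax',q[:,2].max().round(3),[np.round(a,3) for a in cv2.minAreaRect(q[:,:2].astype(np.float32))])
            hi=q[q[:,2]>.105]
            if len(hi)>4: print('  block',len(hi),hi.mean(0).round(4),cv2.minAreaRect(hi[:,:2].astype(np.float32)))
            ru=q[(q[:,2]>.07)]
            if len(ru)>10: print('  run',cv2.minAreaRect(ru[:,:2].astype(np.float32)))
save('crop1',np.hstack([cv2.resize(t['frame'][180:290,130:240],(400,400)),cv2.resize(s['frame'][255:375,120:240],(400,400))]))
E
python3 m1.py
```

```text
top bench z -0.0006656995085736472
pan ((0.6650311946868896, 0.0509793795645237), (0.1845443695783615, 0.1464887261390686), 2.8994617462158203) [0.65557656 0.05108904 0.00367772]
0.325 1559 ((0.6691773533821106, 0.025004655122756958), (0.02769414335489273, 0.4338136613368988), 2.5697827339172363) [0.66643267 0.02694128 0.34142782]
0.14 1558 ((0.6683894395828247, 0.02487899363040924), (0.032879121601581573, 0.41857150197029114), 2.8126306533813477) [0.66640416 0.02570625 0.15798102]
[160. 199.] 128 [0.508 0.319 0.054] zmax 0.09 [array([0.509, 0.322]), array([0.05 , 0.035]), np.float64(89.38)]
  run ((0.5073646903038025, 0.3366379141807556), (0.015350323170423508, 0.01902976632118225), 9.162042617797852)
[188. 216.] 466 [0.457 0.226 0.07 ] zmax 0.138 [array([0.458, 0.23 ]), array([0.057, 0.123]), np.float64(59.295)]
  block 101 [0.458  0.2287 0.1266] ((0.45870092511177063, 0.23043666779994965), (0.02327503263950348, 0.030781997367739677), 57.513736724853516)
  run ((0.45858103036880493, 0.2300260365009308), (0.02325764112174511, 0.11236467957496643), 55.69676971435547)
[258. 219.] 266 
[... 2714 characters left out ...]
4556 0.2345 0.1257] ((0.45941030979156494, 0.23250363767147064), (0.02284000813961029, 0.03176436945796013), 56.63143539428711)
  run ((0.4562362730503082, 0.23506057262420654), (0.023036692291498184, 0.10862948000431061), 59.78961181640625)
[147. 302.] 196 [0.505 0.325 0.058] zmax 0.092 [array([0.508, 0.325]), array([0.051, 0.029]), np.float64(81.247)]
  run ((0.5068454742431641, 0.33977845311164856), (0.017866529524326324, 0.020335180684924126), 1.901418685913086)
[227. 351.] 325 [0.292 0.247 0.048] zmax 0.094 [array([0.296, 0.243]), array([0.038, 0.082]), np.float64(50.402)]
  run ((0.29778262972831726, 0.2438700944185257), (0.015474225394427776, 0.022521549835801125), 47.371803283691406)
```

View pics/crop1.png

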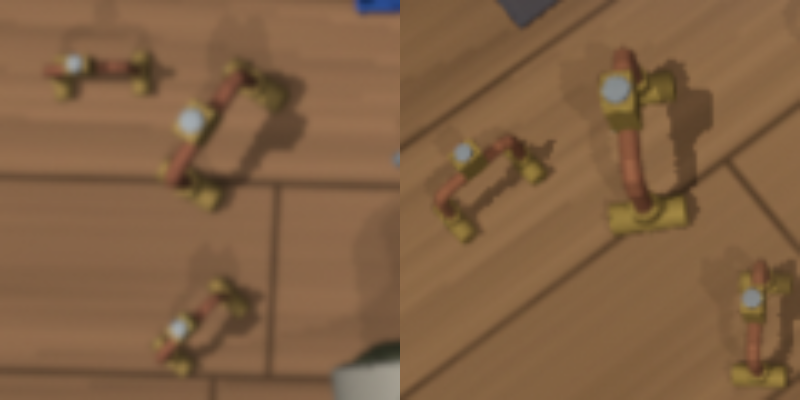

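The close crop confirms it: the large pipe's block is at top (190,121), with the run from upper right to lower left. The two others are clearly smaller. Next I plan the approach leaned 60° from the pipe's robot side.

```bash
cat > p.py <<'E'
from h import *
from scipy.spatial.transform import Rotation as Ro
def rot(psi,lean):
    a,l=np.radians([psi,lean]); y=np.array([-np.sin(a),np.cos(a),0])
    z=np.sin(l)*np.array([np.cos(a),np.sin(a),0])-np.cos(l)*np.array([0,0,1.]); return np.c_[np.cross(y,z),y,z]
def plan(wps,grip=1,start=None):
    """wps: (pos, R, n) ; prints rows"""
    s=telemetry.observe(); p,R=(np.array(s['position']),np.array(s['tool_rot'])) if start is None else start
    for P,Rt,n in wps:
        rv=Ro.from_matrix(R.T@Rt).as_rotvec(); R0=R;p0=p
        for i in range(n):
            q=p0+(P-p0)*(i+1)/n; dp=R.T@(q-p)*1000; dr=np.degrees(rv/n)
            row=np.r_[dp.round(0),dr.round(1)]
            print('[%s,%g]'%(','.join('%g'%(v+0) for v in row),grip),end=',')
            p=p+R@row[:3]/1000; R=R@Ro.from_rotvec(np.radians(row[3:])).as_matrix()
        print('\n end',p.round(4),np.linalg.norm(np.degrees(rv))/n)
    return p,R
E
python3 - <<'E'
from p import *
print(np.round(get_image('wrist')['mount'],3))
A=np.array
G=A([.459,.231,.119]); R=rot(-31,60)
pre=G-(.11-.0187)*R[:,2]
plan([(A([.42,-.30,.36]),rot(-26-90,0),7),(A([.45,.02,.36]),rot(-55,15),8),(pre+A([0,0,.08]),R,8),(pre,R,3)])
E
```

```text
[[-0.001  0.946  0.323  0.083]
 [ 1.     0.001 -0.    -0.001]
 [-0.     0.323 -0.946 -0.143]
 [ 0.     0.     0.     1.   ]]
[40,-17,-18,0,0,-6.1,1],[42,-12,-19,0,0,-6.1,1],[44,-8,-18,0,0,-6.1,1],[43,-4,-19,0,0,-6.1,1],[44,2,-18,0,0,-6.1,1],[44,6,-19,0,0,-6.1,1],[42,10,-18,0,0,-6.1,1],
 end [ 0.4198 -0.3002  0.3601] 6.116268489491536
[38,-14,0,-1,-1.7,-7.6,1],[39,-9,-1,-1,-1.7,-7.6,1],[40,-4,-3,-1,-1.7,-7.6,1],[40,1,-4,-1,-1.7,-7.6,1],[39,7,-4,-1,-1.7,-7.6,1],[38,12,-6,-1,-1.7,-7.6,1],[36,17,-7,-1,-1.7,-7.6,1],[33,22,-7,-1,-1.7,-7.6,1],
 end [0.4498 0.0203 0.3594] 7.846226679547324
[33,12,6,-1.9,-5.5,-2.4,1],[32,13,4,-1.9,-5.5,-2.4,1],[32,15,0,-1.9,-5.5,-2.4,1],[32,16,-2,-1.9,-5.5,-2.4,1],[30,17,-4,-1.9,-5.5,-2.4,1],[30,19,-6,-1.9,-5.5,-2.4,1],[27,20,-9,-1.9,-5.5,-2.4,1],[26,22,-10,-1.9,-5.5,-2.4,1],
 end [0.3918 0.2719 0.2447] 6.3368471253571315
[23,0,13,0,-0.1,-0.1,1],[23,-1,14,0,-0.1,-0.1,1],[23,0,13,0,-0.1,-0.1,1],
 end [0.3914 0.2714 0.1649] 0.16710090153439186
```

{"fn": "apply_moves", "kwargs": {
  "series": [
    [40, -17, -18, 0, 0, -6.1, 1],
    [42, -12, -19, 0, 0, -6.1, 1],
    [44, -8, -18, 0, 0, -6.1, 1],
    [43, -4, -19, 0, 0, -6.1, 1],
    [44, 2, -18, 0, 0, -6.1, 1],
    [44, 6, -19, 0, 0, -6.1, 1],
    [42, 10, -18, 0, 0, -6.1, 1]
  ],
  "grip_force": 60
}}

```text
time_s: 1.02
position: [0.4207, -0.299, 0.3608]
tool_rot: [[0.437, 0.9, -0.0], [0.9, -0.437, 0.0], [0.0, -0.0, -1.0]]
ft_force: [0.8, -0.4, -0.3]
grip_width: 0.0851
gripper_force: 0.0
```

{"fn": "apply_moves", "kwargs": {
  "series": [
    [38, -14, 0, -1, -1.7, -7.6, 1],
    [39, -9, -1, -1, -1.7, -7.6, 1],
    [40, -4, -3, -1, -1.7, -7.6, 1],
    [40, 1, -4, -1, -1.7, -7.6, 1],
    [39, 7, -4, -1, -1.7, -7.6, 1],
    [38, 12, -6, -1, -1.7, -7.6, 1],
    [36, 17, -7, -1, -1.7, -7.6, 1],
    [33, 22, -7, -1, -1.7, -7.6, 1]
  ]
}}

```text
time_s: 2.02
position: [0.4497, 0.0216, 0.3593]
tool_rot: [[-0.558, 0.816, 0.15], [0.788, 0.578, -0.213], [-0.26, -0.001, -0.966]]
ft_force: [0.8, -0.0, -0.2]
grip_width: 0.0851
gripper_force: 0.0
```

{"fn": "apply_moves", "kwargs": {
  "series": [
    [33, 12, 6, -1.9, -5.5, -2.4, 1],
    [32, 13, 4, -1.9, -5.5, -2.4, 1],
    [32, 15, 0, -1.9, -5.5, -2.4, 1],
    [32, 16, -2, -1.9, -5.5, -2.4, 1],
    [30, 17, -4, -1.9, -5.5, -2.4, 1],
    [30, 19, -6, -1.9, -5.5, -2.4, 1],
    [27, 20, -9, -1.9, -5.5, -2.4, 1],
    [26, 22, -10, -1.9, -5.5, -2.4, 1],
    [0, 0, 0, 0, 0, 0, 1]
  ]
}}

```text
time_s: 3.15
position: [0.3907, 0.2731, 0.2422]
tool_rot: [[-0.432, 0.513, 0.742], [0.26, 0.858, -0.442], [-0.864, 0.002, -0.504]]
ft_force: [-0.3, -0.5, 1.2]
grip_width: 0.0853
gripper_force: 0.0
```

```bash
python3 - <<'E'
from p import *
s=telemetry.observe(); print(s['time_s'],np.round(s['q'],1),np.round(s['position'],4),np.round(s['ft_force'],1)); 
R=rot(-31,60); print(np.degrees(Ro.from_matrix(np.array(s['tool_rot']).T@R).as_rotvec()))
d=cap('wrist'); save('w1',d['frame'])
vv,uu=np.mgrid[0:420,0:560]; P=depth(d,np.c_[uu.ravel(),vv.ravel()])
near=(np.hypot(P[:,0]-.459,P[:,1]-.231)<.1)
for lo,hi in((.105,.16),(.075,.16),(.03,.16)):
    q=P[near&(P[:,2]>lo)&(P[:,2]<hi)]; print(lo,len(q),cv2.minAreaRect(q[:,:2].astype(np.float32)) if len(q) else 0,q[:,2].max())
E
```

```text
3.15 [ 47.1  18.5 102.2 -68.   65.6  22.7] [0.3907 0.2731 0.2422] [-0.3 -0.5  1.2]
[ 0.17708093 -0.27363063 -0.01409462]
0.105 1128 ((0.4587531089782715, 0.2339988499879837), (0.02187051810324192, 0.030640074983239174), 59.64907455444336) 0.13421813359784424
0.075 2636 ((0.4412238597869873, 0.24426302313804626), (0.02187051810324192, 0.07126657664775848), 59.64907455444336) 0.13421813359784424
0.03 3646 ((0.48213323950767517, 0.248066246509552), (0.11784128844738007, 0.10057704150676727), 29.924531936645508) 0.13421813359784424
```

View pics/w1.png

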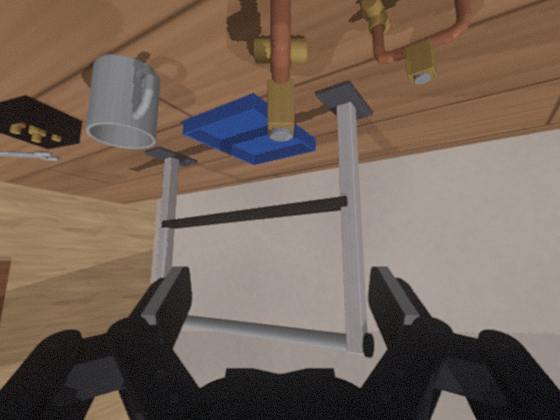

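The wrist view (upside down) shows the block at (281,105) on the centre line between the fingers, with nothing in the way. Next is the pre-grasp pose, then the advance.

```bash
python3 - <<'E'
from p import *
G=np.array([.459,.2325,.118]); R=rot(-30.5,60)
pre=G-(.11-.0187)*R[:,2]
plan([(pre,R,4),(G+.0187*R[:,2],R,5)])
E
```

```text
[17,0,10,-0.1,-0.1,-0.1,1],[18,0,10,-0.1,-0.1,-0.1,1],[17,0,10,-0.1,-0.1,-0.1,1],[17,0,10,-0.1,-0.1,-0.1,1],
 end [0.3914 0.2726 0.1637] 0.15217419589173434
[0,0,22,0,0,0,1],[0,0,22,0,0,0,1],[0,0,22,0,0,0,1],[0,0,22,0,0,0,1],[0,0,22,0,0,0,1],
 end [0.4737 0.2243 0.1089] 0.032085867947939245
```

{"fn": "apply_moves", "kwargs": {
  "series": [
    [17, 0, 10, 0, 0, 0, 1],
    [18, 0, 10, 0, 0, 0, 1],
    [17, 0, 10, 0, 0, 0, 1],
    [17, 0, 10, 0, 0, 0, 1],
    [0, 0, 0, 0, 0, 0, 1]
  ]
}}

```text
time_s: 3.82
position: [0.3924, 0.2713, 0.1646]
tool_rot: [[-0.428, 0.518, 0.74], [0.265, 0.855, -0.445], [-0.864, 0.006, -0.504]]
ft_force: [-0.0, 0.4, 0.1]
grip_width: 0.0851
gripper_force: 0.0
```

{"fn": "apply_moves", "kwargs": {
  "series": [
    [0, 0, 22, 0, 0, 0, 1],
    [0, 0, 22, 0, 0, 0, 1],
    [0, 0, 22, 0, 0, 0, 1],
    [0, 0, 22, 0, 0, 0, 1],
    [0, 0, 22, 0, 0, 0, 1],
    [0, 0, 0, 0, 0, 0, 1],
    [0, 0, 0, 0, 0, 0, 1]
  ]
}}

```text
time_s: 4.7
position: [0.4712, 0.2384, 0.1224]
tool_rot: [[-0.445, 0.533, 0.72], [0.275, 0.846, -0.457], [-0.852, -0.006, -0.523]]
ft_force: [-0.2, -1.0, 0.3]
grip_width: 0.0854
gripper_force: 0.0
```

```bash
python3 - <<'E'
from p import *
s=telemetry.observe(); print(s['time_s'],np.round(s['q'],1),np.round(s['position'],4),np.round(s['ft_force'],1)); 
R=rot(-30.5,60); print(np.degrees(Ro.from_matrix(np.array(s['tool_rot']).T@R).as_rotvec()))
a=cap('wrist')['frame']; b=cap('side')['frame'][230:380,110:310]
save('w2',np.hstack([cv2.resize(a,(400,300)),cv2.resize(b,(400,300))]))
E
```

```text
4.7 [ 36.3  31.8 106.2 -81.4  53.4  38.7] [0.4712 0.2384 0.1224] [-0.2 -1.   0.3]
[-1.62589064 -1.5390694  -0.60009321]
```

View pics/w2.png

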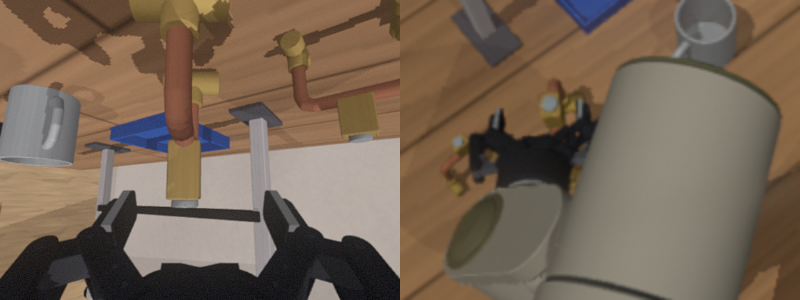

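The fingers now straddle the block, but joint 4 has hit its limit (-81.4°) at 60° lean. The block still sits between the fingers at (183,170), with clearance. I'll use a 45° lean instead and tilt the pipe's nose up when entering the rack.

```bash
python3 - <<'E'
from p import *
G=np.array([.459,.2325,.118]); R=rot(-30.5,45)
plan([(G+.0187*R[:,2],R,5)])
E
```

```text
[2,-2,3,-0.3,2.7,-0.2,1],[3,-2,3,-0.3,2.7,-0.2,1],[2,-3,3,-0.3,2.7,-0.2,1],[2,-2,3,-0.3,2.7,-0.2,1],[1,-2,4,-0.3,2.7,-0.2,1],
 end [0.471  0.2255 0.1048] 2.713688536338082
```

{"fn": "apply_moves", "kwargs": {
  "series": [
    [0, -2, 0, -0.3, 2.7, -0.2, 1],
    [0, -2, 0, -0.3, 2.7, -0.2, 1],
    [0, -3, 0, -0.3, 2.7, -0.2, 1],
    [0, -2, 0, -0.3, 2.7, -0.2, 1],
    [0, -2, 0, -0.3, 2.7, -0.2, 1],
    [0, 0, 0, 0, 0, 0, 1]
  ]
}}

```text
time_s: 5.55
position: [0.4656, 0.2289, 0.123]
tool_rot: [[-0.61, 0.507, 0.609], [0.357, 0.862, -0.359], [-0.707, -0.002, -0.707]]
ft_force: [-0.6, -1.0, 0.2]
grip_width: 0.0854
gripper_force: 0.0
```

```bash
python3 - <<'E'
from p import *
s=telemetry.observe(); print(np.round(s['q'],1),np.round(s['position'],4),np.round(s['ft_force'],1)); 
G=np.array([.459,.2325,.118]); R=rot(-30.5,45)
print(np.degrees(Ro.from_matrix(np.array(s['tool_rot']).T@R).as_rotvec()))
plan([(G+.0187*R[:,2],R,3)])
E
```

```text
[ 30.9  25.8 105.4 -63.5  43.9  17.6] [0.4656 0.2289 0.123 ] [-0.6 -1.   0.2]
[-0.0290391   0.00910026  0.12359727]
[3,0,6,0,0,0,1],[3,0,5,0,0,0,1],[3,0,6,0,0,0,1],
 end [0.4705 0.226  0.1046] 0.04242951009744625
```

{"fn": "apply_moves", "kwargs": {
  "series": [
    [3, 0, 6, 0, 0, 0, 1],
    [3, 0, 5, 0, 0, 0, 1],
    [3, 0, 6, 0, 0, 0, 1],
    [0, 0, 0, 0, 0, 0, 0],
    [0, 0, 0, 0, 0, 0, 0],
    [0, 0, 0, 0, 0, 0, 0],
    [0, 0, 0, 0, 0, 0, 0],
    [0, 0, 0, 0, 0, 0, 0],
    [0, 0, 0, 0, 0, 0, 0]
  ],
  "grip_force": 70
}}

```text
time_s: 6.68
position: [0.4706, 0.2262, 0.1043]
tool_rot: [[-0.611, 0.506, 0.609], [0.357, 0.862, -0.359], [-0.707, -0.002, -0.707]]
ft_force: [-2.8, 2.3, 4.3]
grip_width: 0.0208
gripper_force: 68.4
```

```bash
python3 - <<'E'
from p import *
s=telemetry.observe(); print(np.round(s['q'],1),np.round(s['position'],4),np.round(s['ft_force'],1),s['grip_width'],s['gripper_force']); 
a=cap('wrist')['frame']; save('w3',a)
R=np.array(s['tool_rot']); plan([(np.array(s['position'])+[0,0,.10],R,4)],0)
E
```

```text
[ 30.2  27.9 106.2 -66.6  42.2  21.1] [0.4706 0.2262 0.1043] [-2.8  2.3  4.3] 0.02077668054191116 68.42170357704163
[-18,0,-18,0,0,0,0],[-17,0,-17,0,0,0,0],[-18,0,-18,0,0,0,0],[-18,0,-18,0,0,0,0],
 end [0.4707 0.2264 0.2047] 0.0001932041677166145
```

View pics/w3.png

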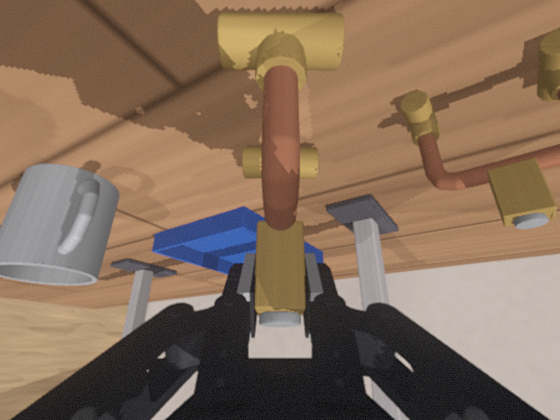

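The wrist view shows the block held squarely between the pads at (281,270). Next I lift, turn to the rack and stop in front of it with the nose tilted up 15°.

```bash
cat >> p.py <<'E'
C=np.array([.668,.026,0]); YAW=2.7
def gp(xr,yr,z,lean):
    "TCP pose for grasp point at rack coords"
    a=np.radians(YAW); R=rot(YAW,lean)
    return C+[xr*np.cos(a)-yr*np.sin(a),xr*np.sin(a)+yr*np.cos(a),z]+.0187*R[:,2],R
E
python3 - <<'E'
from p import *
s=telemetry.observe(); R=np.array(s['tool_rot'])
p=np.array(s['position'])+[0,0,.12]
plan([(p,R,4),(*gp(-.18,.0265,.30,60),8)],0)
E
```

```text
[-21,0,-21,0,0,0,0],[-21,0,-21,0,0,0,0],[-22,0,-22,0,0,0,0],[-21,0,-21,0,0,0,0],
 end [0.4707 0.2264 0.2245] 0.0
[-16,-18,5,-3.3,-1.8,-2.5,0],[-16,-18,4,-3.3,-1.8,-2.5,0],[-14,-19,4,-3.3,-1.8,-2.5,0],[-14,-21,3,-3.3,-1.8,-2.5,0],[-13,-21,2,-3.3,-1.8,-2.5,0],[-11,-21,1,-3.3,-1.8,-2.5,0],[-11,-22,0,-3.3,-1.8,-2.5,0],[-10,-23,0,-3.3,-1.8,-2.5,0],
 end [0.5035 0.0444 0.2909] 4.535382060708281
```

{"fn": "apply_moves", "kwargs": {
  "series": [
    [-21, 0, -21, 0, 0, 0, 0],
    [-21, 0, -21, 0, 0, 0, 0],
    [-22, 0, -22, 0, 0, 0, 0],
    [-21, 0, -21, 0, 0, 0, 0],
    [0, 0, 0, 0, 0, 0, 0]
  ]
}}

```text
time_s: 7.35
position: [0.471, 0.2264, 0.2254]
tool_rot: [[-0.609, 0.507, 0.61], [0.358, 0.862, -0.358], [-0.707, -0.0, -0.707]]
ft_force: [-0.3, 0.2, -2.9]
grip_width: 0.0213
gripper_force: 69.1
```

{"fn": "apply_moves", "kwargs": {
  "series": [
    [-16, -18, 5, -3.3, -1.8, -2.5, 0],
    [-16, -18, 4, -3.3, -1.8, -2.5, 0],
    [-14, -19, 4, -3.3, -1.8, -2.5, 0],
    [-14, -21, 3, -3.3, -1.8, -2.5, 0],
    [-13, -21, 2, -3.3, -1.8, -2.5, 0],
    [-11, -21, 1, -3.3, -1.8, -2.5, 0],
    [-11, -22, 0, -3.3, -1.8, -2.5, 0],
    [-10, -23, 0, -3.3, -1.8, -2.5, 0],
    [0, 0, 0, 0, 0, 0, 0]
  ]
}}

```text
time_s: 8.48
position: [0.4887, 0.0923, 0.2654]
tool_rot: [[-0.603, 0.092, 0.793], [0.073, 0.996, -0.06], [-0.795, 0.021, -0.607]]
ft_force: [-0.5, 0.5, -3.6]
grip_width: 0.0207
gripper_force: 69.4
```

```bash
python3 - <<'E'
from p import *
s=telemetry.observe(); print(s['time_s'],np.round(s['q'],1),np.round(s['position'],4),np.round(s['ft_force'],1),s['grip_width'],s['gripper_force'])
print(np.degrees(Ro.from_matrix(np.array(s['tool_rot']).T@gp(0,0,0,60)[1]).as_rotvec()))
a=cap('wrist'); b=cap('side')
save('w4',np.hstack([cv2.resize(a['frame'],(400,300)),cv2.resize(b['frame'][60:330,90:450],(400,300))]))
vv,uu=np.mgrid[0:420,0:560]
for d in(a,b):
    P=depth(d,np.c_[uu.ravel(),vv.ravel()])
    for lo,hi,x0 in((.14,.17,.62),(.32,.36,.62)):
        q=P[(P[:,2]>lo)&(P[:,2]<hi)&(P[:,0]>x0)&(P[:,0]<.72)&(abs(P[:,1]-.03)<.26)]
        if len(q)>50: print(lo,len(q),cv2.minAreaRect(q[:,:2].astype(np.float32)),np.percentile(q[:,2],[5,50,95]))
    h=cv2.cvtColor(d['frame'],cv2.COLOR_RGB2HSV).reshape(-1,3)
    q=P[(h[:,0]>100)&(h[:,0]<130)&(h[:,1]>150)&(P[:,2]<.05)&(P[:,0]>.4)&(P[:,0]<.8)]
    if len(q)>50: print('pan',len(q),cv2.minAreaRect(q[:,:2].astype(np.float32)))
plan([(*gp(-.03,.0265,.285,60),6)],0)
E
```

```text
8.475 [ -2.    1.  114.8  -9.4  11.7 -77.8] [0.4887 0.0923 0.2654] [-0.5  0.5 -3.6] 0.02066975270824166 69.40434694290161
[-5.96392212 -7.25601467 -5.44975569]
0.14 6411 ((0.6681053042411804, 0.026895299553871155), (0.03158969804644585, 0.42299050092697144), 2.7730298042297363) [0.14677629 0.15834534 0.1628107 ]
0.32 2851 ((0.6680635809898376, 0.026508450508117676), (0.026282532140612602, 0.4360031187534332), 2.5620453357696533) [0.32350509 0.33228053 0.34296158]
pan 5812 ((0.6665847897529602, 0.054060570895671844), (0.18988177180290222, 0.1482253223657608), 3.4034383296966553)
0.14 1927 ((0.6672463417053223, 0.027453362941741943), (0.03411567583680153, 0.42242592573165894), 2.852835178375244) [0.14917771 0.15925377 0.16311823]
0.32 1848 ((0.6658222675323486, 0.025999873876571655), (0.03063044883310795, 0.4359794855117798), 2.699816942214966) [0.3301796  0.3420343  0.34624638]
pan 1597 ((0.6677210330963135, 0.053433455526828766), (0.15668249130249023, 0.15103566646575928), 3.7027924060821533)
[-18,-4,21,-1,-1.2,-0.9,0],[-18,-5,22,-1,-1.2,-0.9,0],[-17,-6,21,-1,-1.2,-0.9,0],[-17,-6,22,-1,-1.2,-0.9,0],[-16,-7,22,-1,-1.2,-0.9,0],[-15,-8,23,-1,-1.2,-0.9,0],
 end [0.6531 0.0514 0.2754] 1.7926785154679556
```

View pics/w4.png

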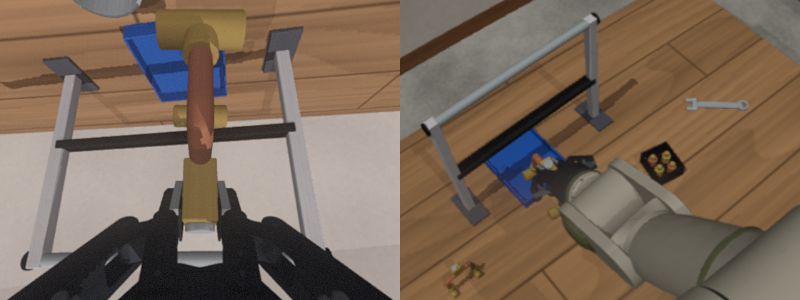

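The wrist view shows the pipe still level in the grip and in front of the rack, with the pan behind it. Joint 5 is near its lower limit (11.7°), so I'll use a 47–52° lean here.

```bash
sed -i 's/.668,.026,0/.668,.0267,0/' p.py; python3 - <<'E'
from p import *
s=telemetry.observe(); R=np.array(s['tool_rot']);p=np.array(s['position'])
plan([(p+[0,-.01,.015],rot(-3,46),3),(*gp(-.18,.027,.30,46),5)],0)
E
```

```text
[-4,-3,-3,-0.3,2.3,-0.8,0],[-4,-3,-3,-0.3,2.3,-0.8,0],[-4,-4,-3,-0.3,2.3,-0.8,0],
 end [0.4888 0.0827 0.2809] 2.404826153985679
[-3,-7,1,-0.8,0,-0.8,0],[-2,-8,1,-0.8,0,-0.8,0],[-3,-7,1,-0.8,0,-0.8,0],[-2,-7,1,-0.8,0,-0.8,0],[-3,-8,0,-0.8,0,-0.8,0],
 end [0.5003 0.0456 0.2875] 1.1350218606274263
```

{"fn": "apply_moves", "kwargs": {
  "series": [
    [-4, -3, -3, -0.3, 2.3, -0.8, 0],
    [-4, -3, -3, -0.3, 2.3, -0.8, 0],
    [-4, -4, -3, -0.3, 2.3, -0.8, 0],
    [-3, -7, 1, -0.8, 0, -0.8, 0],
    [-2, -8, 1, -0.8, 0, -0.8, 0],
    [-3, -7, 1, -0.8, 0, -0.8, 0],
    [-2, -7, 1, -0.8, 0, -0.8, 0],
    [-3, -8, 0, -0.8, 0, -0.8, 0],
    [0, 0, 0, 0, 0, 0, 0]
  ]
}}

```text
time_s: 9.7
position: [0.5006, 0.0452, 0.2881]
tool_rot: [[-0.695, -0.046, 0.717], [-0.034, 0.999, 0.031], [-0.718, -0.002, -0.696]]
ft_force: [0.4, 0.2, -2.8]
grip_width: 0.0212
gripper_force: 69.3
```

```bash
cat > st.py <<'E'
from p import *
s=telemetry.observe(); R=np.array(s['tool_rot']);z=R[:,2]; g=np.array(s['position'])-.0187*z-C
a=np.radians(YAW); c,sn=np.cos(a),np.sin(a)
print('t',s['time_s'],'q',np.round(s['q'],1),'F',np.round(s['ft_force'],1),'grip',s['gripper_force'])
print('grip in rack mm',np.round([1e3*(c*g[0]+sn*g[1]),1e3*(-sn*g[0]+c*g[1]),1e3*g[2]],1),'lean',np.degrees(np.arccos(-z[2])),'yaw',np.degrees(np.arctan2(-R[0,1],R[1,1]))-YAW,'roll',np.degrees(np.arcsin(R[2,1])))
E
python3 - <<'E'
from st import *
plan([(*gp(-.10,.027,.30,47),4),(*gp(-.025,.027,.286,52),5)],0)
E
```

```text
t 9.7 q [ -15.    -1.1  107.9   24.6   31.1 -124. ] F [ 0.4  0.2 -2.8] grip 69.34036374092102
grip in rack mm [-179.7   26.4  301.1] lean 45.87678431153661 yaw -0.07374768709893376 roll -0.1401722299919849
[-14,0,15,0,-0.3,0,0],[-13,0,14,0,-0.3,0,0],[-14,1,15,0,-0.3,0,0],[-14,0,14,0,-0.3,0,0],
 end [0.5804 0.0499 0.2878] 0.2836454578081581
[-8,0,13,0,-1,0,0],[-9,0,13,0,-1,0,0],[-8,0,13,0,-1,0,0],[-7,0,14,0,-1,0,0],[-8,0,13,0,-1,0,0],
 end [0.6564 0.0533 0.2748] 0.9852035317041101
```

{"fn": "apply_moves", "kwargs": {
  "series": [
    [-14, 0, 15, 0, -0.3, 0, 0],
    [-13, 0, 14, 0, -0.3, 0, 0],
    [-14, 1, 15, 0, -0.3, 0, 0],
    [-14, 0, 14, 0, -0.3, 0, 0],
    [-8, 0, 13, 0, -1, 0, 0],
    [-9, 0, 13, 0, -1, 0, 0],
    [-8, 0, 13, 0, -1, 0, 0],
    [-7, 0, 14, 0, -1, 0, 0],
    [-8, 0, 13, 0, -1, 0, 0],
    [0, 0, 0, 0, 0, 0, 0]
  ]
}}

```text
time_s: 10.95
position: [0.6572, 0.0542, 0.2752]
tool_rot: [[-0.613, -0.048, 0.789], [-0.031, 0.999, 0.037], [-0.79, -0.002, -0.613]]
ft_force: [-0.7, 0.1, -2.3]
grip_width: 0.0209
gripper_force: 69.4
```

```bash
python3 - <<'E'
from st import *
a=cap('wrist'); b=cap('side'); save('w5',np.hstack([cv2.resize(a['frame'],(400,300)),cv2.resize(b['frame'][60:240,100:340],(400,300))]))
plan([(*gp(-.018,.027,.255,52),3),(*gp(0,.027,.215,45),4)],0)
E
```

```text
t 10.95 q [  -9.3   15.6   93.9   27.1   21.1 -123.1] F [-0.7  0.1 -2.3] grip 69.35387134552002
grip in rack mm [-24.2  28.  286.7] lean 52.161545397842254 yaw 0.07024880056699745 roll -0.12350473880110688
[7,0,8,0,0.1,0.1,0],[7,-1,9,0,0.1,0.1,0],[7,0,8,0,0.1,0.1,0],
 end [0.6633 0.0536 0.2438] 0.07673230581428751
[6,0,10,0,1.7,0,0],[5,0,10,0,1.7,0,0],[5,0,10,0,1.7,0,0],[5,0,10,0,1.7,0,0],
 end [0.6799 0.0544 0.2018] 1.7185852248608564
```

View pics/w5.png

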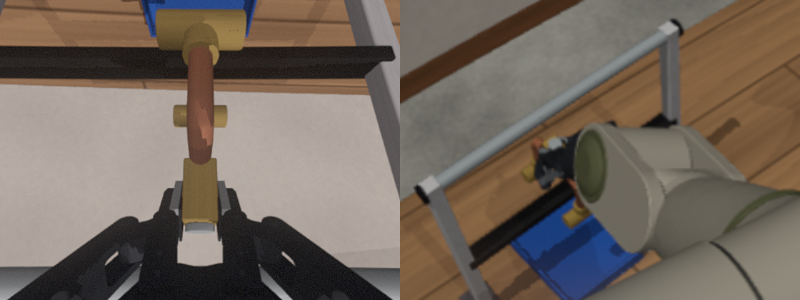

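The far tee (wrist view 200,115) is past the black rail and the near tee (200,30) is in front of it, so the pipe is astride. Now I lower it.

{"fn": "apply_moves", "kwargs": {
  "series": [
    [7, 0, 8, 0, 0.1, 0, 0],
    [7, -1, 9, 0, 0.1, 0, 0],
    [7, 0, 8, 0, 0.1, 0, 0],
    [6, 0, 10, 0, 1.7, 0, 0],
    [5, 0, 10, 0, 1.7, 0, 0],
    [5, 0, 10, 0, 1.7, 0, 0],
    [5, 0, 10, 0, 1.7, 0, 0],
    [0, 0, 0, 0, 0, 0, 0]
  ]
}}

```text
time_s: 12.05
position: [0.68, 0.0542, 0.201]
tool_rot: [[-0.706, -0.048, 0.707], [-0.036, 0.999, 0.033], [-0.708, -0.002, -0.707]]
ft_force: [-0.4, -0.2, -1.3]
grip_width: 0.021
gripper_force: 69.3
```

```bash
python3 - <<'E'
from st import *
a=cap('wrist'); b=cap('side')
save('w6',np.hstack([cv2.resize(a['frame'],(400,300)),cv2.resize(b['frame'][60:240,100:340],(400,300))]))
plan([(*gp(0,.027,.200,45.2),3)],0)
E
```

```text
t 12.05 q [  -8.3   23.1   91.7   21.1   22.  -117.7] F [-0.4 -0.2 -1.3] grip 69.25808787345886
grip in rack mm [1.000e-01 2.690e+01 2.142e+02] lean 45.033800960688694 yaw 0.07963972019486842 roll -0.1221653609551726
[4,0,4,0,0,0,0],[3,0,3,0,0,0,0],[4,0,4,0,0,0,0],
 end [0.6799 0.0542 0.1863] 0.058196677735603476
```

View pics/w6.png

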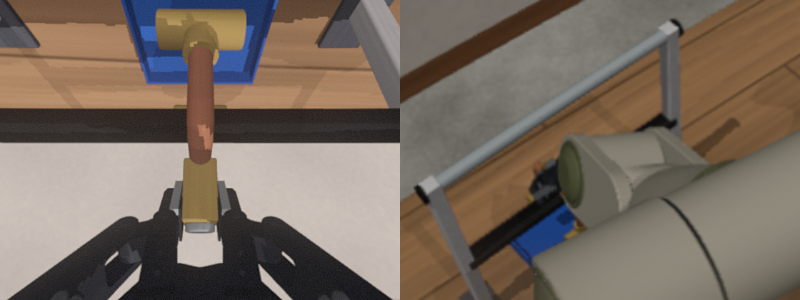

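The run lies across the rail at (200,120), the far leg is hidden behind it, and the near tee is over the pan. I'll lower slowly to contact.

{"fn": "apply_moves", "kwargs": {
  "series": [
    [4, 0, 4, 0, 0, 0, 0],
    [3, 0, 3, 0, 0, 0, 0],
    [2, 0, 2, 0, 0, 0, 0],
    [1, 0, 1, 0, 0, 0, 0],
    [0, 0, 0, 0, 0, 0, 0],
    [0, 0, 0, 0, 0, 0, 0]
  ]
}}

```text
time_s: 12.9
position: [0.6802, 0.0542, 0.188]
tool_rot: [[-0.705, -0.048, 0.708], [-0.036, 0.999, 0.033], [-0.708, -0.002, -0.706]]
ft_force: [0.4, -0.4, -2.1]
grip_width: 0.0211
gripper_force: 69.3
```

```bash
python3 st.py
```

```text
t 12.9 q [  -8.3   24.2   92.7   23.2   20.  -119.9] F [ 0.4 -0.4 -2.1] grip 69.30647134780884
grip in rack mm [2.000e-01 2.690e+01 2.012e+02] lean 45.10977363639964 yaw 0.07041970101657036 roll -0.1375059026719513
```

{"fn": "apply_moves", "kwargs": {
  "series": [
    [1, 0, 1, 0, 0, 0, 0],
    [1, 0, 1, 0, 0, 0, 0],
    [0, 0, 0, 0, 0, 0, 0],
    [0, 0, 0, 0, 0, 0, 0]
  ]
}}

```text
time_s: 13.4
position: [0.6804, 0.0541, 0.1858]
tool_rot: [[-0.704, -0.048, 0.709], [-0.036, 0.999, 0.032], [-0.709, -0.003, -0.705]]
ft_force: [-4.1, 0.3, 5.0]
grip_width: 0.0208
gripper_force: 70.3
```

Contact shows as a force of about 7 N. I open and back out along the tool axis.

{"fn": "apply_moves", "kwargs": {
  "series": [
    [0, 0, 0, 0, 0, 0, 0.4],
    [0, 0, 0, 0, 0, 0, 0.7],
    [0, 0, 0, 0, 0, 0, 1],
    [0, 0, 0, 0, 0, 0, 1],
    [0, 0, 0, 0, 0, 0, 1],
    [0, 0, 0, 0, 0, 0, 1]
  ]
}}

```text
time_s: 14.15
position: [0.6801, 0.0542, 0.185]
tool_rot: [[-0.705, -0.048, 0.708], [-0.036, 0.999, 0.033], [-0.708, -0.002, -0.706]]
ft_force: [0.5, 0.3, 0.3]
grip_width: 0.0851
gripper_force: 0.0
```

{"fn": "apply_moves", "kwargs": {
  "series": [
    [0, 0, -5, 0, 0, 0, 1],
    [0, 0, -10, 0, 0, 0, 1],
    [0, 0, -20, 0, 0, 0, 1],
    [0, 0, -25, 0, 0, 0, 1],
    [0, 0, -25, 0, 0, 0, 1],
    [0, 0, -25, 0, 0, 0, 1],
    [0, 0, 0, 0, 0, 0, 1]
  ]
}}

```text
time_s: 15.02
position: [0.6018, 0.0505, 0.2646]
tool_rot: [[-0.703, -0.048, 0.71], [-0.036, 0.999, 0.032], [-0.711, -0.003, -0.704]]
ft_force: [-0.1, -0.3, 1.0]
grip_width: 0.0854
gripper_force: 0.0
```

```bash
python3 - <<'E'
from st import *
a=cap('wrist'); b=cap('side')
save('w7',np.hstack([cv2.resize(a['frame'],(400,300)),cv2.resize(b['frame'][60:330,90:450],(400,300))]))
vv,uu=np.mgrid[0:420,0:560]; P=depth(a,np.c_[uu.ravel(),vv.ravel()])-C
P=np.c_[c*P[:,0]+sn*P[:,1],-sn*P[:,0]+c*P[:,1],P[:,2]]
for lo,hi in((.19,.23),(.166,.185)):
    q=P[(P[:,2]>lo)&(P[:,2]<hi)&(abs(P[:,0])<.08)&(abs(P[:,1]-.027)<.06)]; print(len(q),cv2.minAreaRect(q[:,:2].astype(np.float32)),q[:,2].max())
E
```

```text
t 15.025 q [ -10.4   11.4   97.5   19.9   28.  -117.2] F [-0.1 -0.3  1. ] grip 0.0
grip in rack mm [-78.3  27.  277.7] lean 45.280188923445515 yaw 0.05693418430313146 roll -0.1795985229158799
1092 ((-0.0007027443498373032, 0.027638770639896393), (0.022073816508054733, 0.029057858511805534), 89.26183319091797) 0.21546176073204185
1081 ((-0.03139733150601387, 0.02753681316971779), (0.04062274098396301, 0.02171945944428444), 0.4932155907154083) 0.18498147535723725
```

View pics/w7.png

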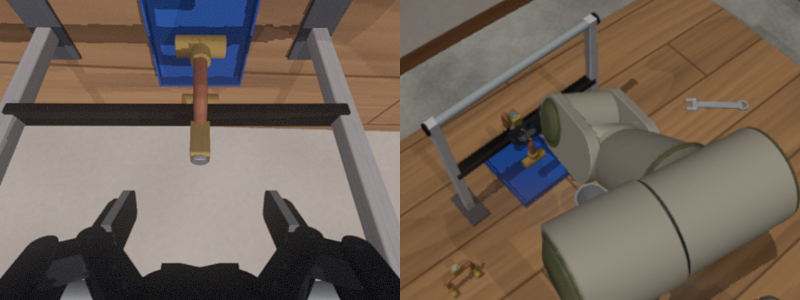

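The pipe hangs astride the rail with its block at (200,145) and both tees over the pan. It is centred to about 1 mm, square and upright, and the gripper is clear of it.

```bash
python3 -c "
from rig import env
print(env.close_job())"
```

```text
the job is handed in; nothing more can be done
None
```

The pipe hangs astride the lower rail, measured about 1 mm off centre, square and upright, with both brass ends over the drip pan; the gripper is clear and the job was handed in at about 15 s (no verdict was shown).

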